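Slide a marked bottle out of a touching row and seat it in the reading nest

TASK

Four small bottles stand touching in a row on the white liner. Slide the one with the yellow disc on its cap straight out of the row, away from the robot, until there is a clear gap of about 2 cm, leaving the other three where they stand; do not lift it before it is clear. Then stand it in front of the reading nest and push it in past the spring rollers until you feel the adjustable rear pad, wherever that is set; press it against the pad with about 10 N (never more than 15 N) for half a second, and leave it there upright and released.

Things in the scene. Friction and masses are not known exactly. Their poses are not given: they have to be found in the camera images.
- bottle_marked_mid (a point): centre (39 mm above its underside, on its axis) of the bottle to load: white plastic, round, 42 mm diameter up to about 50 mm high, shoulder narrowing to a green cap 24 mm wide, 78 mm tall, about 0.11 kg; a yellow disc 23 mm wide lies on its cap. z along the bottle's axis. It may stand at any of the four places of the row.
- bottle_a_mid (a point): centre (39 mm above its underside) of one of the three other bottles of the row, the same but with a plain green cap; must stay where it stands
- bottle_b_mid (a point): centre (39 mm above its underside) of one of the three other bottles of the row, the same but with a plain green cap; must stay where it stands
- bottle_c_mid (a point): centre (39 mm above its underside) of one of the three other bottles of the row, the same but with a plain green cap; must stay where it stands
- liner: fixed white bench liner 120 x 190 x 1.6 mm, origin at the centre of its underside. The row stands on it along the line x = -32 mm of its frame, places at y = -64, -21, +21 and +64 mm (about 42.4 mm apart, bottles touching to within 0.4 mm); +x of its frame points away from the robot, perpendicular to the row, where the liner is empty.
- nest: fixed nest, open in front; origin at bench level, mid-lane; +x = push-in direction; the bottle slides on the bench. Two rails 46 mm high, 16 mm thick, inner faces y = +-24 mm, x = -17 (rounded ends) to 35 mm. Rear pad: black, rigid, 40 mm wide, heights 4 to 60 mm, on an adjustable stem; its pose is not reported: front face x = 21 to 33 mm, so a seated bottle's axis is at x = 0 to 12 mm.
- nest_housing_top (a point): centre of the top of the nest's grey housing behind the pad: 45 mm along the lane, 90 mm wide, 64 mm high, a black window and a green lamp on top; it stands at nest x = 43 to 88 mm
- roller_left (a joint): steel spring roller (10 mm wide, heights 25 to 43 mm, axis at nest x = -11 mm) on the nest's +y rail, standing 5 mm into the lane; value = travel pushed aside, m: 0 fully out, 0.002 when a centred bottle passes. Passing both takes about 3 to 6 N, from bottle axis x = -22 to -11 mm; then they stand behind it.
- roller_right (a joint): the same for the roller on the -y side
Things that resemble listed ones, but are neither listed nor needed, are in the scene too. Leave any red look-alike of the part that bears bottle_c_mid alone. Leave any blue or pink look-alike of the part that bears bottle_marked_mid alone.

How it is judged:
On the way, in this order (a step that is already met when the one before it is completed fails the run):
1. the marked bottle has been slid clear of the row: still standing upright on the liner, at least 15 mm of gap to every other bottle, which have not moved (horizontal distance between bottle_marked_mid and bottle_a_mid above 0.057 m and horizontal distance between bottle_marked_mid and bottle_b_mid above 0.057 m and horizontal distance between bottle_marked_mid and bottle_c_mid above 0.057 m and z of bottle_marked_mid in the frame of liner below 0.045 m and angle between bottle_marked_mid's own z axis and vertical below 0.15 rad and x of bottle_marked_mid in the frame of liner between 0.003 and 0.06 m and y of bottle_marked_mid in the frame of liner between -0.095 and 0.095 m and distance of each of bottle_a_mid, bottle_b_mid, bottle_c_mid from where it was at the start of the episode below 0.006 m), for 0.1 s.
2. the bottle is home in the nest and pressed against the rear pad with more than 6 N for 0.3 s (horizontal distance between bottle_marked_mid and nest_pad_c0 below 0.0297 m and y of bottle_marked_mid in the frame of nest between -0.004 and 0.004 m and z of bottle_marked_mid in the frame of nest below 0.045 m and angle between bottle_marked_mid's own z axis and vertical below 0.15 rad and contact force between bottle_marked and nest_pad_c0 above 6 N), for 0.3 s.
At the end, for the whole second after the job is handed in: The marked bottle stands upright (within 4 degrees) and released on the bench in the nest, within 3.5 mm of touching the rear pad and within 4 mm of the middle of the lane, at rest; the three other bottles are within 6 mm of where they stood (horizontal distance between bottle_marked_mid and nest_pad_c0 below 0.0287 m and y of bottle_marked_mid in the frame of nest between -0.004 and 0.004 m and z of bottle_marked_mid in the frame of nest below 0.045 m and angle between bottle_marked_mid's own z axis and vertical below 0.07 rad and linear speed of bottle_marked below 0.01 m/s and contact force between the fingers and bottle_marked below 0.1 N and distance of each of bottle_a_mid, bottle_b_mid, bottle_c_mid from where it was at the start of the episode below 0.006 m).
It fails at once if another bottle of the row is moved by more than 6 mm (distance of any of bottle_a_mid, bottle_b_mid, bottle_c_mid from where it was at the start of the episode above 0.006 m).
It fails at once if the marked bottle is lifted (over 6 mm) while within 55 mm, centre to centre, of another bottle (z of bottle_marked_mid in the frame of liner above 0.047 m and (horizontal distance between bottle_marked_mid and bottle_a_mid below 0.055 m or horizontal distance between bottle_marked_mid and bottle_b_mid below 0.055 m or horizontal distance between bottle_marked_mid and bottle_c_mid below 0.055 m)).
It fails at once if the marked bottle is pressed against the rear pad with more than 15 N (contact force between bottle_marked and nest_pad_c0 above 15 N).
It fails at once if the marked bottle tips by more than 30 degrees (angle between bottle_marked_mid's own z axis and vertical above 0.52 rad).
It also fails if it takes over 72 s, if anything falls off the work surface, if the arm or the gripper's body presses on something with over 40 N, if the wrist force passes 120 N, or if a joint passes its speed limit or range.

ROBOT

A 7-joint arm with a two-finger parallel gripper is mounted at the origin on a cart in front of the work surface, level with it; the furniture and walls round the work are solid. World frame = base frame: x ahead of the robot, y to its left, z up, the work surface at z = 0. Lengths are in m, angles in rad, forces in N, time in s.
With the tool pointing down it reaches from about 0.35 to 0.9 m from the base axis. Payload 19.9 kg.
Tool frame: the origin (TCP) lies at the very end of the fingers, on their centre line; the grasp point (between the pads) lies 19 mm behind it; z points along the fingers, y is the line along which they close (so a half turn about z gives the same grasp; the last joint's range is limited). The gripper opens to 85 mm and grips with 20 to 120 N. Pads are 22 mm wide; open, the fingers measure 114 mm over their backs; the gripper's body (76 mm by 85 mm) begins 54 mm behind the grasp point. The pads swing forward as they close: fully open they stand 13 mm farther back than shut.
Start: joints at [-1.355, 0.417, -0.01, 1.614, 0.005, 1.111, -0.053], TCP at [0.159, 0.604, 0.231] pointing down, gripper open.
Joint ranges: [-2.81, 2.81], [-0.39, 2.02], [-1.27, 1.25], [0.06, 2.57], [-1.19, 4.33], [0.19, 2], [-2.82, 2.82]. Speed limits (rad/s): [1.89, 1.89, 2.39, 2.39, 3.01, 3.01, 3.01].

INTERFACE

Orientations are given as a unit quaternion [w, x, y, z].
In Python, from bench import readout, imaging, ticket, finder gives the robot as it stands. The module is installed in compiled form; this text tells all that it offers.
- The arm moves only by the tool carry_out, never from a script. Its argument "moves" is a list of rows, each an object with "xyz": the shift along the tool's x, y, z in mm, a list of three; "twist": the turn about the tool's z in rad; "hand": the closure, from 0 (fully open) to 1 (shut). In form: [{"xyz": [dx, dy, dz], "twist": twist, "hand": hand}, ...]. A call has 1 to 20 rows; each row shifts and turns the commanded pose from where the row before left it, along the tool's axes as they then stand; what a row does not reach is not made up. A row lasts 1/8 s, in which the tool goes at most 62.5 mm and 10.7 degrees, less where a joint would pass 70% of its speed; a pose out of reach is approached as far as the arm can. A call is refused whole if a number of a shift passes 62.5 or a number of a turn 0.188, either way. A call with a gripper value outside its range is refused whole. The fingers move at their own pace and stop on an object; "newtons" is the grip in N (left out, the last holds). Time passes only in rows, so rows that do not move let the fingers close. It gives the time, the measured TCP pose, the force, the opening and the grip force at its end, in the units of the state.
- readout.read_state(): the state, without advancing time (a new reading comes with each control period).
- imaging.get_image(name): name is "scene" or "side" or "wrist"; returns a dict with "img" (400x640x3 uint8, red, green, blue), "range_z" (400x640 float32, m along the optical axis (not along the pixel's ray), 0 where there is no reading), "intrinsics" (3x3 intrinsics, pixels), "k1" (the pictures are not rectified: a ray, as slopes to the right and down, at radius r is drawn at 1 + k1 r^2 times it, then the intrinsics apply), "extrinsics" (4x4, takes a point from world to camera coordinates). Camera axes: x right, y down, z forward; pixel columns grow to the right and rows downward; lengths in m; the calibration is good to about 2 mm. A picture is of the moment at which its call begins.
- ticket.sign_off(): hands the job in; it is judged then, once.
Trained networks look in a picture, given as the dict that the camera call returned (one of the last four; its "shot" number tells which), for a name from the list of things; names that differ only in an ending like _2 or _b are one class to them, and where a whole thing is asked for, a point or a joint stands for the part that bears it (a point fixed in the world has none). Each returns a list of dicts, best first, with "confidence" (0 to 1); they miss things now and then, are a little off and sometimes report something else, mostly with a low value. They report only what shows in the picture. A call takes as long as a camera call. They do not tell look-alikes from the thing itself.
- finder.search_frame(target, picture): "box" ([left, top, right, bottom] in pixels, round what is visible of it).
- finder.silhouettes(target, picture): "region" (400x640 bool, what is visible of it) and "box" ([left, top, right, bottom] in pixels, round what is visible of it).
- finder.spot_point(target, picture): "location" ([column, row] in pixels: a listed point, or the origin of a listed thing).
The state is a dict: "time": time; "joint_positions": joint angles; "qd": joint speeds; "joint_torque": joint torques, N m; "ee_pos": TCP position; "eef_rot": TCP orientation; "force": force on the tool from outside, world axes, zero at the start; "wrist_torque": the same for the moment, N m; "finger_gap": opening from 0.0 (shut) to 1.0 (fully open); "grasp_force": force on a finger pad.
Only numpy, scipy, OpenCV 4.12 (cv2) and the standard library are available. Lean on these libraries where they do the work, as an engineer would, in place of code of your own. Each camera call takes 0.05 s, during which the arm holds its last target. There are 200 camera calls.

## Working session

There is one attempt and no reset: what is moved stays moved. The work goes in short steps, Python scripts to look and compute and a tool call to move; the robot and the scene stay as the last step left them, time stands still between calls to the robot, and variables do not carry over. Pictures are saved under pics/ and viewed, at most 10 in all, crops included, and the job is handed in when it is done.

Besides the shell and the picture viewer there is one more tool, called after "Request:" in YAML: its name, and indented under it one key for each argument. carry_out: Moves the arm, as the interface text tells. Its arguments: {"type":"object","properties":{"moves":{"type":"array"},"newtons":{"type":"number"}},"required":["moves"]}

```bash
mkdir -p pics; cat > h.py <<'E'
import numpy as np, cv2
from bench import readout, imaging, ticket, finder
def cast(p,uv,z=None):
    """pixel -> world; z: intersect with height plane, else use depth"""
    K=p["intrinsics"];E=np.array(p["extrinsics"]);u=((uv[0]-K[0][2])/K[0][0],(uv[1]-K[1][2])/K[1][1])
    d=np.array(u);s=d.copy()
    for _ in range(20): s=d/(1+p["k1"]*(s@s))
    ray=np.array([s[0],s[1],1.]);R=E[:3,:3];t=E[:3,3];c=-R.T@t;w=R.T@ray
    if z is None:
        dep=p["range_z"][int(round(uv[1])),int(round(uv[0]))]; return c+w*dep
    return c+w*(z-c[2])/w[2]
def save(p,name,box=None,k=1):
    im=p["img"][:,:,::-1]
    if box: im=im[box[1]:box[3],box[0]:box[2]]
    cv2.imwrite(f"pics/{name}.png",cv2.resize(im,None,fx=k,fy=k,interpolation=cv2.INTER_CUBIC))
E
python3 - <<'E'
from h import *
np.set_printoptions(precision=4,suppress=True)
s=readout.read_state();print(s["time"],s["ee_pos"],s["eef_rot"],s["force"])
a=[]
for n in("scene","side"):
    p=imaging.get_image(n);a.append(p["img"]);
    E=np.array(p["extrinsics"]);print(n,"cam",-E[:3,:3].T@E[:3,3])
    for t in("bottle_marked_mid","bottle_a_mid","liner","nest","nest_housing_top"):
        for r in finder.spot_point(t,p)[:6]:
            z={"bottle_marked_mid":.0406,"bottle_a_mid":.0406,"liner":0.0016,"nest":0,"nest_housing_top":.064}[t]
            print(t,np.round(r["confidence"],2),np.round(r["location"]),cast(p,r["location"],z))
cv2.imwrite("pics/a.png",cv2.resize(np.vstack(a)[:,:,::-1],(480,600),interpolation=cv2.INTER_AREA))
cv2.imwrite("pics/scene.png",a[0][:,:,::-1]);cv2.imwrite("pics/side.png",a[1][:,:,::-1])
E
```

```text
0.0 [0.1593 0.604  0.2307] [-0.0001  0.1286  0.9917 -0.0006] [0.7166 0.0666 0.6003]
scene cam [ 0.1521 -0.6764  0.6816]
bottle_marked_mid 0.69 [312. 258.] [ 0.4717 -0.3778  0.0406]
bottle_marked_mid 0.63 [223. 205.] [ 0.4518 -0.152   0.0406]
bottle_marked_mid 0.59 [265. 196.] [ 0.5259 -0.1995  0.0406]
bottle_a_mid 0.96 [296. 249.] [ 0.4679 -0.3421  0.0406]
liner 0.7 [314. 254.] [ 0.5009 -0.3573  0.0016]
nest 0.89 [333. 200.] [ 0.6385 -0.2917  0.    ]
nest_housing_top 0.88 [357. 158.] [ 0.722 -0.29   0.064]
side cam [ 0.5109 -0.9966  0.5738]
bottle_marked_mid 0.92 [299. 184.] [ 0.5331 -0.1819  0.0406]
bottle_marked_mid 0.75 [265. 178.] [ 0.4515 -0.1421  0.0406]
bottle_marked_mid 0.66 [273. 214.] [ 0.4704 -0.2902  0.0406]
bottle_marked_mid 0.65 [275. 241.] [ 0.4729 -0.3802  0.0406]
bottle_a_mid 0.61 [271. 229.] [ 0.4662 -0.341   0.0406]
liner 0.57 [292. 247.] [ 0.5066 -0.3594  0.0016]
nest 0.82 [356. 220.] [ 0.6556 -0.285   0.    ]
nest_housing_top 0.82 [383. 200.] [ 0.7084 -0.3042  0.064 ]
```

View pics/scene.png

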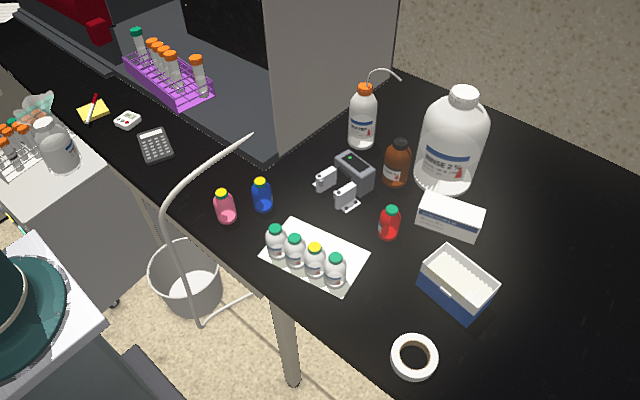

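View pics/side.png

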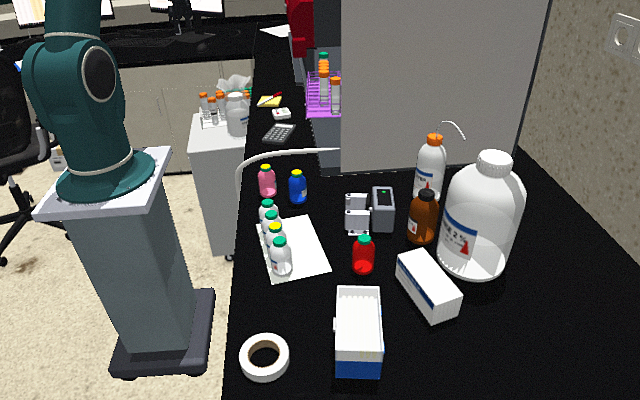

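The row shows at scene pixels (275,240), (294,250), (315,262) and (335,270). The third one, disc at (315,247), has the yellow disc. The pink bottle (225,205) and blue bottle (262,195) also have yellow discs, but they are look-alikes off the liner. The red one at (389,222) is a look-alike of the plain bottles. I'll measure precisely and confirm with a crop.

```bash
python3 - <<'E'
from h import *
np.set_printoptions(precision=4,suppress=True)
for n in("scene","side"):
    p=imaging.get_image(n);im=p["img"];
    hsv=cv2.cvtColor(im,cv2.COLOR_RGB2HSV)
    for nm,lo,hi in(("yel",(22,140,120),(34,255,255)),("grn",(65,100,60),(90,255,255))):
        k,l,st,c=cv2.connectedComponentsWithStats(cv2.inRange(hsv,lo,hi))
        for i in range(1,k):
            if st[i,4]>40: 
                w=cast(p,c[i],.0796 if nm=="yel" else .077)
                print(n,nm,c[i],st[i,4],w)
    # arch depth
    for uv in ([(250,136),(200,160),(165,200),(162,240),(195,318)] if n=="scene" else [(335,151),(290,152),(245,170),(240,195)]):
        print("arch",uv,cast(p,uv), "dep",p["range_z"][uv[1],uv[0]])
    for t in("liner","nest"):
        r=finder.silhouettes(t,p)[0];m=r["region"].astype(np.uint8)
        print(t,r["box"],r["confidence"])
        if t=="liner":
            white=m
            q=cv2.minAreaRect(np.array([cast(p,(x,y),.0016)[:2]*1000 for y,x in zip(*np.nonzero(m))],np.float32));print(q)
        else:
            W=np.array([cast(p,(x,y)) for y,x in zip(*np.nonzero(m)) if p["range_z"][y,x]>0])
            for a,b in((.042,.05),(.06,.068)):
                s=W[(W[:,2]>a)&(W[:,2]<b)]; print(a,len(s),s.min(0),s.max(0),cv2.minAreaRect((s[:,:2]*1000).astype(np.float32)))
    save(p,n+"z",[200,170,420,300] if n=="scene" else [230,160,420,290],3)
E
```

```text
scene yel [259.3291 180.2278] 79 [ 0.5265 -0.1887  0.0796]
scene yel [220.5309 191.642 ] 81 [ 0.4538 -0.1522  0.0796]
scene yel [314.0594 246.5149] 101 [ 0.4739 -0.3827  0.0796]
scene grn [135.4615  31.0096] 104 [0.7476 0.6484 0.077 ]
scene grn [ 10.3019 121.0189] 53 [0.2551 0.4826 0.077 ]
scene grn [391.45   209.3833] 120 [ 0.6369 -0.4374  0.077 ]
scene grn [274.4355 228.3226] 124 [ 0.4589 -0.2987  0.077 ]
scene grn [294.0086 238.0259] 116 [ 0.466  -0.3415  0.077 ]
scene grn [334.9    257.1667] 120 [ 0.4815 -0.4241  0.077 ]
scene grn [ 18.6494 261.013 ] 77 [0.0918 0.0085 0.077 ]
scene grn [  3.1972 362.8592] 71 [-0.0144 -0.1628  0.077 ]
arch (250, 136) [ 0.6361 -0.0365  0.0476] dep 0.9976723
arch (200, 160) [ 0.5313  0.0402 -0.0015] dep 1.014267
arch (165, 200) [ 0.3875 -0.0263  0.0208] dep 0.89502394
arch (162, 240) [ 0.4749  0.4144 -0.5968] dep 1.5899272
arch (195, 318) [ 0.3454  0.0241 -0.5408] dep 1.3097986
liner [260.0, 217.4, 370.3, 298.5] 0.91
((501.7754211425781, -356.3101501464844), (120.27737426757812, 189.25282287597656), 10.431580543518066)
nest [315.7, 152.2, 374.2, 212
[... 880 characters left out ...]
53  0.0488] dep 1.0870594
arch (290, 152) [ 0.519  -0.0423  0.0537] dep 1.0782105
arch (245, 170) [ 0.3926 -0.0294  0.0008] dep 1.1098833
arch (240, 195) [ 0.3859 -0.1495  0.0008] dep 1.0111761
liner [255.9, 212.8, 334.6, 287.6] 0.83
((504.4789733886719, -355.3934020996094), (121.98175811767578, 192.94403076171875), 9.672619819641113)
nest [344.3, 186.8, 393.3, 235.7] 0.64
0.042 338 [ 0.6258 -0.343   0.042 ] [ 0.7237 -0.2446  0.05  ] ((681.7196044921875, -293.7821044921875), (82.72823333740234, 105.34376525878906), 73.64863586425781)
0.06 457 [ 0.6823 -0.343   0.06  ] [ 0.7332 -0.2487  0.068 ] ((709.547607421875, -295.09368896484375), (90.41537475585938, 41.1403694152832), 79.09442901611328)
```

View pics/scenez.png

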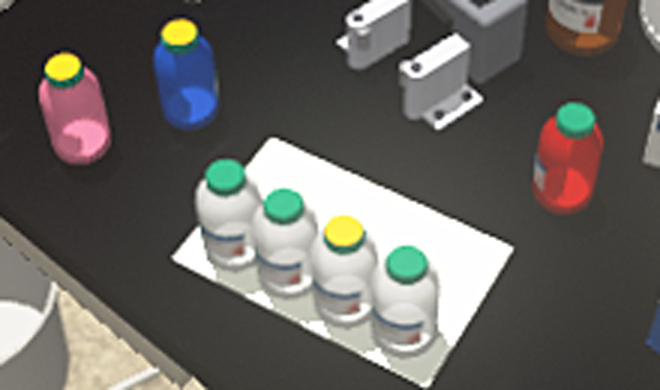

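The crop confirms it: the third bottle in the row (crop pixel 344,233) is white and has the yellow disc. Row yaw is about 10.2°, lane yaw about -10.6°. I'll move over there.

Request:
carry_out:
  moves:
    - {"xyz": [-29.6,-27,-5],"twist": 0,"hand": 0}
    - {"xyz": [-29.6,-27,-5],"twist": 0,"hand": 0}
    - {"xyz": [-29.6,-27,-5],"twist": 0,"hand": 0}
    - {"xyz": [-29.6,-27,-5],"twist": 0,"hand": 0}
    - {"xyz": [-29.6,-27,-5],"twist": 0,"hand": 0}
    - {"xyz": [-29.6,-27,-5],"twist": 0,"hand": 0}
    - {"xyz": [-29.6,-27,-5],"twist": 0,"hand": 0}
    - {"xyz": [-29.6,-27,-5],"twist": 0,"hand": 0}
    - {"xyz": [-29.6,-27,-5],"twist": 0,"hand": 0}
    - {"xyz": [-29.6,-27,-5],"twist": 0,"hand": 0}
    - {"xyz": [-29.6,-27,0],"twist": 0,"hand": 0}
    - {"xyz": [-29.6,-27,0],"twist": 0,"hand": 0}
    - {"xyz": [0,0,0],"twist": 0.162,"hand": 0}
    - {"xyz": [0,0,0],"twist": 0.162,"hand": 0}
    - {"xyz": [0,0,0],"twist": 0.162,"hand": 0}
    - {"xyz": [0,0,0],"twist": 0.162,"hand": 0}
    - {"xyz": [0,0,0],"twist": 0.162,"hand": 0}
    - {"xyz": [0,0,0],"twist": 0.162,"hand": 0}
    - {"xyz": [0,0,0],"twist": 0.162,"hand": 0}

```text
time: 3.28
ee_pos: [0.4202, 0.2005, 0.2814]
eef_rot: [0.0, 0.643, 0.766, 0.0]
force: [0.3, 0.2, -0.9]
finger_gap: 0.996
grasp_force: 0.0
```

Request:
carry_out:
  moves:
    - {"xyz": [-41.6,-3.3,0],"twist": 0,"hand": 0}
    - {"xyz": [-41.6,-3.3,0],"twist": 0,"hand": 0}
    - {"xyz": [-41.6,-3.3,0],"twist": 0,"hand": 0}
    - {"xyz": [-41.6,-3.3,0],"twist": 0,"hand": 0}
    - {"xyz": [-41.6,-3.3,0],"twist": 0,"hand": 0}
    - {"xyz": [-41.6,-3.3,0],"twist": 0,"hand": 0}
    - {"xyz": [-41.6,-3.3,0],"twist": 0,"hand": 0}
    - {"xyz": [-41.6,-3.3,0],"twist": 0,"hand": 0}
    - {"xyz": [-41.6,-3.3,5],"twist": 0,"hand": 0}
    - {"xyz": [-41.6,-3.3,5],"twist": 0,"hand": 0}
    - {"xyz": [-41.6,-3.3,5],"twist": 0,"hand": 0}
    - {"xyz": [-41.6,-3.3,5],"twist": 0,"hand": 0}
    - {"xyz": [-41.6,-3.3,10],"twist": 0,"hand": 0}
    - {"xyz": [-41.6,-3.3,10],"twist": 0,"hand": 0}
    - {"xyz": [0,0,20],"twist": 0,"hand": 0}
    - {"xyz": [0,0,0],"twist": 0,"hand": 0}
    - {"xyz": [0,0,0],"twist": 0,"hand": 0}

```text
time: 5.4
ee_pos: [0.4789, -0.3801, 0.222]
eef_rot: [0.0, 0.641, 0.768, 0.0]
force: [0.3, -0.1, 0.3]
finger_gap: 0.999
grasp_force: 0.0
```

```bash
cat > w.py <<'E'
from h import *
np.set_printoptions(precision=4,suppress=True)
s=readout.read_state();print(s["time"],np.array(s["ee_pos"]),np.array(s["eef_rot"]),np.array(s["force"]),np.array(s["joint_positions"]))
p=imaging.get_image("wrist");im=p["img"];E=np.array(p["extrinsics"]);print("cam",-E[:3,:3].T@E[:3,3])
hsv=cv2.cvtColor(im,cv2.COLOR_RGB2HSV)
for nm,lo,hi in(("yel",(22,140,120),(34,255,255)),("grn",(65,100,60),(90,255,255))):
    k,l,st,c=cv2.connectedComponentsWithStats(cv2.inRange(hsv,lo,hi))
    for i in range(1,k):
        if st[i,4]>60: print(nm,c[i],st[i],cast(p,c[i],.0796 if nm=="yel" else .0785),cast(p,c[i])[2])
for t in("nest","nest_housing_top","liner"):
    for r in finder.spot_point(t,p)[:1]: print(t,r["confidence"],r["location"],cast(p,r["location"],{"nest":0,"nest_housing_top":.064,"liner":.0016}[t]))
import sys;save(p,sys.argv[1])
E
python3 w.py w1
```

```text
5.4 [ 0.4789 -0.3801  0.222 ] [0.0002 0.6406 0.7678 0.0002] [ 0.3464 -0.1116  0.2798] [ 0.0709  0.4936  0.7516  1.6789 -0.369   1.1158  1.1078]
cam [ 0.4652 -0.3039  0.3651]
yel [316.4877 188.8498] [305 178  24  23 406] [ 0.4767 -0.3829  0.0796] 0.08155242895274029
grn [316.7007  97.5914] [304  84  27  28 558] [ 0.4617 -0.299   0.0785] 0.07960285550587215
grn [316.7471 144.714 ] [304 132  26  26 514] [ 0.4693 -0.3407  0.0785] 0.07880265493028826
grn [316.6072 227.4831] [305 216  24  24 443] [ 0.4842 -0.4235  0.0785] 0.07913515716983838
grn [455.9238 260.6952] [444 250  25  23 420] [ 0.6388 -0.4349  0.0785] 0.07871301161831035
nest_housing_top 0.75 [558.0, 144.3] [ 0.7124 -0.2952  0.064 ]
liner 0.75 [344.0, 156.4] [ 0.5053 -0.3584  0.0016]
```

View pics/w1.png

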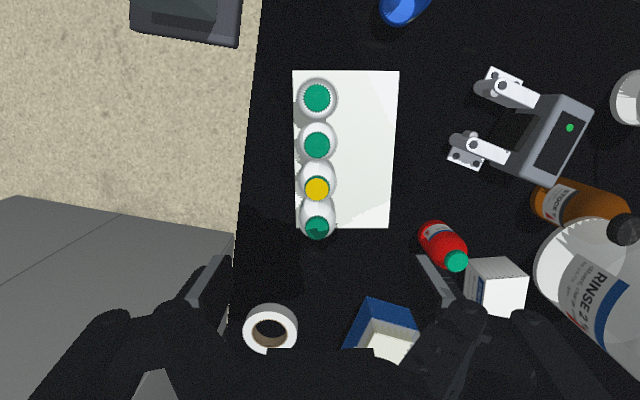

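Disc at wrist pixel (316,189); the nest rails are at about (500,85) and (490,150), clear of the row. Descending with the fingers across the row.

Request:
carry_out:
  moves:
    - {"xyz": [-2,-3,0],"twist": 0,"hand": 0}
    - {"xyz": [0,0,20],"twist": 0,"hand": 0}
    - {"xyz": [0,0,20],"twist": 0,"hand": 0}
    - {"xyz": [0,0,20],"twist": 0,"hand": 0}
    - {"xyz": [0,0,20],"twist": 0,"hand": 0}
    - {"xyz": [0,0,20],"twist": 0,"hand": 0}
    - {"xyz": [0,0,20],"twist": 0,"hand": 0}
    - {"xyz": [0,0,15],"twist": 0,"hand": 0}
    - {"xyz": [0,0,15],"twist": 0,"hand": 0}
    - {"xyz": [0,0,15],"twist": 0,"hand": 0}
    - {"xyz": [0,0,15],"twist": 0,"hand": 0}
    - {"xyz": [0,0,12],"twist": 0,"hand": 0}
    - {"xyz": [0,0,12],"twist": 0,"hand": 0}
    - {"xyz": [0,0,0],"twist": 0,"hand": 0}
    - {"xyz": [0,0,0],"twist": 0,"hand": 0}

```text
time: 7.48
ee_pos: [0.476, -0.3836, 0.0177]
eef_rot: [0.0, 0.641, 0.767, -0.0]
force: [-0.6, -0.1, 0.9]
finger_gap: 1.001
grasp_force: 0.0
```

```bash
python3 - <<'E'
from h import *
p=imaging.get_image("side");q=imaging.get_image("wrist")
save(p,"g1",[190,130,380,280],2);a=p["img"][130:300,190:400]
cv2.imwrite("pics/g1.png",cv2.vconcat([cv2.resize(a[:,:,::-1],(420,340)),cv2.resize(q["img"][:,:,::-1],(420,262))]))
E
```

```text
(no output)
```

View pics/g1.png

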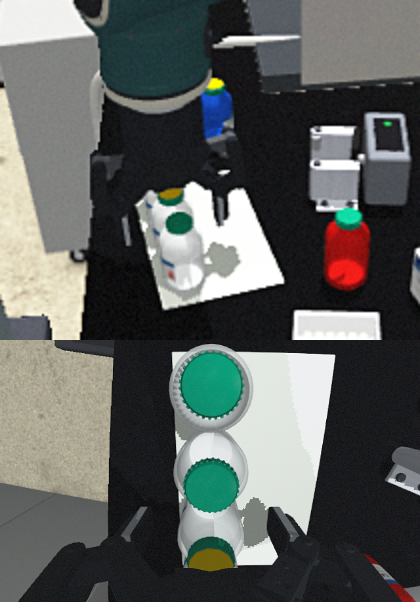

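The fingers straddle the yellow-capped bottle, at (210,560) in the lower picture, and the neighbours are undisturbed. Close.

Request:
carry_out:
  moves:
    - {"xyz": [0,0,0],"twist": 0,"hand": 0.3}
    - {"xyz": [0,0,0],"twist": 0,"hand": 0.35}
    - {"xyz": [0,0,0],"twist": 0,"hand": 0.4}
    - {"xyz": [0,0,0],"twist": 0,"hand": 0.45}
    - {"xyz": [0,0,0],"twist": 0,"hand": 0.5}
    - {"xyz": [0,0,0],"twist": 0,"hand": 0.55}
    - {"xyz": [0,0,0],"twist": 0,"hand": 0.6}
    - {"xyz": [0,0,0],"twist": 0,"hand": 0.7}
    - {"xyz": [0,0,0],"twist": 0,"hand": 0.7}
  newtons: 25

```text
time: 8.7
ee_pos: [0.476, -0.3834, 0.0175]
eef_rot: [0.0, 0.641, 0.767, 0.0]
force: [1.3, 2.0, 6.3]
finger_gap: 0.483
grasp_force: 25.2
```

Request:
carry_out:
  moves:
    - {"xyz": [0,4,0],"twist": 0,"hand": 0.7}
    - {"xyz": [0,6,0],"twist": 0,"hand": 0.7}
    - {"xyz": [0,6,0],"twist": 0,"hand": 0.7}
    - {"xyz": [0,6,0],"twist": 0,"hand": 0.7}
    - {"xyz": [0,6,0],"twist": 0,"hand": 0.7}
    - {"xyz": [0,6,0],"twist": 0,"hand": 0.7}
    - {"xyz": [0,6,0],"twist": 0,"hand": 0.7}
    - {"xyz": [0,6,0],"twist": 0,"hand": 0.7}
    - {"xyz": [0,0,0],"twist": 0,"hand": 0.7}
    - {"xyz": [0,0,0],"twist": 0,"hand": 0.7}
    - {"xyz": [0,0,0],"twist": 0,"hand": 0.7}

```text
time: 10.07
ee_pos: [0.5207, -0.3758, 0.0175]
eef_rot: [0.0, 0.641, 0.767, -0.0]
force: [-1.3, -0.4, 4.9]
finger_gap: 0.481
grasp_force: 25.1
```

```bash
python3 - <<'E'
from h import *
p=imaging.get_image("side");q=imaging.get_image("wrist")
np.set_printoptions(precision=4,suppress=True)
for n,p in(("side",p),("wrist",q),("scene",imaging.get_image("scene"))):
    hsv=cv2.cvtColor(p["img"],cv2.COLOR_RGB2HSV)
    for nm,lo,hi in(("yel",(22,140,60),(34,255,255)),("grn",(65,100,60),(90,255,255))):
        k,l,st,c=cv2.connectedComponentsWithStats(cv2.inRange(hsv,lo,hi))
        for i in range(1,k):
            w=cast(p,c[i],.0785)
            if st[i,4]>40 and w[1]<-.2: print(n,nm,st[i],w)
E
```

```text
side grn [261 198  13  10  96] [ 0.4615 -0.2997  0.0785]
side grn [292 222  12   7  42] [ 0.5206 -0.3852  0.0785]
side grn [357 234  14  11 123] [ 0.6396 -0.4395  0.0785]
side grn [273 236  14  11 125] [ 0.4839 -0.4254  0.0785]
wrist yel [ 285  319   68   35 1678] [ 0.5202 -0.3731  0.0785]
wrist grn [  99   19  103  104 8066] [ 0.4625 -0.2989  0.0785]
wrist grn [ 127  180   90   84 5665] [ 0.47   -0.3396  0.0785]
wrist grn [ 282  302   74   46 1266] [ 0.519  -0.3652  0.0785]
wrist grn [182 389  30  11 181] [ 0.4801 -0.4088  0.0785]
scene grn [386 204  13  12 120] [ 0.6357 -0.438   0.0785]
scene grn [268 223  14  12 127] [ 0.4582 -0.2998  0.0785]
scene grn [288 233  13  12 121] [ 0.465  -0.3427  0.0785]
scene grn [329 252  13  13 135] [ 0.4799 -0.4258  0.0785]
```

Three neighbours are unmoved and the marked bottle is about 45 mm out, a 2 cm gap. Lift and move towards the nest front.

Request:
carry_out:
  moves:
    - {"xyz": [0,0,-6],"twist": 0,"hand": 0.7}
    - {"xyz": [0,0,-12],"twist": 0,"hand": 0.7}
    - {"xyz": [0,0,-12],"twist": 0,"hand": 0.7}
    - {"xyz": [0,0,-15],"twist": 0,"hand": 0.7}
    - {"xyz": [0,0,-15],"twist": 0,"hand": 0.7}
    - {"xyz": [16,11.2,0],"twist": 0,"hand": 0.7}
    - {"xyz": [16,11.2,0],"twist": 0,"hand": 0.7}
    - {"xyz": [16,11.2,0],"twist": 0,"hand": 0.7}
    - {"xyz": [16,11.2,0],"twist": 0,"hand": 0.7}
    - {"xyz": [16,11.2,0],"twist": 0,"hand": 0.7}
    - {"xyz": [16,11.2,0],"twist": 0,"hand": 0.7}
    - {"xyz": [0,0,0],"twist": 0.092,"hand": 0.7}
    - {"xyz": [0,0,0],"twist": 0.092,"hand": 0.7}
    - {"xyz": [0,0,0],"twist": 0.092,"hand": 0.7}
    - {"xyz": [0,0,0],"twist": 0.092,"hand": 0.7}
    - {"xyz": [0,0,0],"twist": 0,"hand": 0.7}
    - {"xyz": [0,0,0],"twist": 0,"hand": 0.7}

```text
time: 12.35
ee_pos: [0.5703, -0.2684, 0.0773]
eef_rot: [0.0, 0.77, 0.638, -0.0]
force: [-0.1, -0.3, -0.9]
finger_gap: 0.483
grasp_force: 25.6
```

```bash
cat > nest.py <<'E'
from h import *
np.set_printoptions(precision=4,suppress=True)
from scipy.spatial.transform import Rotation
s=readout.read_state();q=s["eef_rot"];print(s["time"],np.array(s["ee_pos"]),s["finger_gap"])
print("tool y",Rotation.from_quat([q[1],q[2],q[3],q[0]]).as_matrix()[:,1])
for n in("wrist","scene","side"):
    p=imaging.get_image(n)
    if n=="wrist": save(p,"n1")
    for t,z in(("nest",0),("nest_housing_top",.064)):
        for r in finder.spot_point(t,p)[:1]: print(n,t,r["confidence"],r["location"],cast(p,r["location"],z))
    # geometry from depth: every pixel near nest
    vs,us=np.nonzero(p["range_z"]>0)
    K=np.array(p["intrinsics"]);E=np.array(p["extrinsics"])
    d=np.stack([(us-K[0,2])/K[0,0],(vs-K[1,2])/K[1,1]],1);c=d.copy()
    for _ in range(15): c=d/(1+p["k1"]*(c**2).sum(1)[:,None])
    Z=p["range_z"][vs,us];W=(np.c_[c,np.ones(len(c))]*Z[:,None]-E[:3,3])@E[:3,:3]
    I=p["img"][vs,us].astype(int)
    near=np.abs(W[:,:2]-[.67,-.29]).max(1)<.085
    top=near&(np.abs(W[:,2]-.064)<.004)&(W[:,0]>.66); rail=near&(np.abs(W[:,2]-.046)<.003)
    for nm,m in(("housing",top),("rails",rail)):
        q=W[m][:,:2]
        if len(q)<20: print(nm,"few");continue
        print(n,nm,len(q),cv2.minAreaRect((q*1000).astype(np.float32)))
    np.save(f"pics/{n}.npy",np.c_[W[near],I[near]])
E
python3 nest.py
```

```text
12.35 [ 0.5703 -0.2684  0.0773] 0.48255910129267054
tool y [ 0.9826 -0.1856  0.    ]
wrist nest 0.94 [416.7, 211.7] [ 0.6445 -0.2848  0.    ]
wrist nest_housing_top 0.86 [559.4, 244.3] [ 0.7107 -0.2948  0.064 ]
wrist housing 10708 ((709.3970336914062, -312.99237060546875), (79.06414031982422, 133.90028381347656), 9.808408737182617)
wrist rails 4924 ((696.2869873046875, -304.5484619140625), (115.64254760742188, 139.5143585205078), 79.97459411621094)
scene nest 0.72 [277.8, 238.0] [ 0.4846 -0.2736  0.    ]
scene nest_housing_top 0.65 [355.0, 158.1] [ 0.72   -0.2872  0.064 ]
scene housing 633 ((708.0779418945312, -315.14324951171875), (77.0452880859375, 136.74530029296875), 12.659985542297363)
scene rails 343 ((697.7882080078125, -301.9925842285156), (92.64004516601562, 157.0396728515625), 67.04999542236328)
side nest 0.61 [353.6, 219.5] [ 0.6498 -0.2824  0.    ]
side nest_housing_top 0.91 [381.8, 199.3] [ 0.7065 -0.3009  0.064 ]
side housing 554 ((708.8092041015625, -316.0618591308594), (75.28875732421875, 131.7196502685547), 10.152547836303711)
side rails 305 ((698.8846435546875, -302.88250732421875), (88.01895904541016, 155.98097229003906), 67.78378295898438)
```

View pics/n1.png

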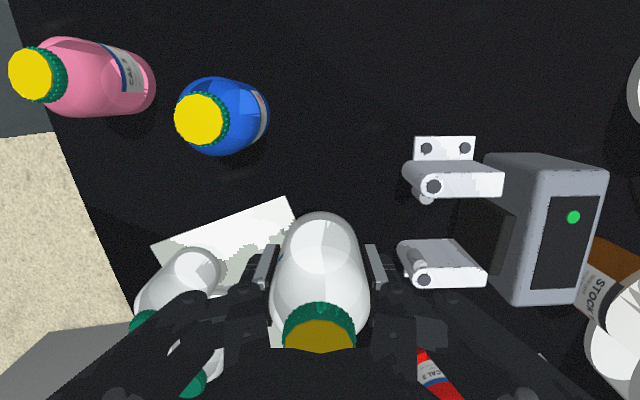

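The wrist view shows the bottle held upright with its disc at (318,340). The rails are at (455,180) and (445,262), the pad at about (485,230) and the housing at (550,230). Refine the nest pose from the rail tops.

```bash
python3 - <<'E'
import numpy as np
np.set_printoptions(precision=1,suppress=True)
for n in("wrist","side","scene"):
    D=np.load(f"pics/{n}.npy");W=D[:,:3]
    for yaw in(-10.6,):
        a=np.radians(yaw);R=np.array([[np.cos(a),-np.sin(a)],[np.sin(a),np.cos(a)]])
        L=(W[:,:2]-[.644,-.284])@R*1000
        m=(abs(W[:,2]-.046)<.003)&(L[:,0]>-22)&(L[:,0]<38)&(abs(L[:,1])<46)
        for sgn in(1,-1):
            q=L[m&(L[:,1]*sgn>10)]
            if len(q)<20: print(n,sgn,len(q));continue
            print(n,sgn,len(q),"x",np.percentile(q[:,0],[1,99]),"y",np.percentile(q[:,1],[2,50,98]))
            x=q[:,0]; k=[(np.percentile(q[(x>c-3)&(x<c+3),1],[5,95])) for c in(0,10,20,30) if ((x>c-3)&(x<c+3)).sum()>5];print(np.array(k))
        h=L[(abs(W[:,2]-.064)<.003)&(L[:,0]>35)&(L[:,0]<95)&(abs(L[:,1])<52)]
        print("housing x",np.percentile(h[:,0],[1,99]),"y",np.percentile(h[:,1],[1,99]))
        g=L[(abs(L[:,1])<15)&(W[:,2]>.045)&(W[:,2]<.0615)&(L[:,0]>10)&(L[:,0]<42)];print("pad",len(g),np.percentile(g[:,0],[2,20,50]) if len(g) else "")
E
```

```text
wrist 1 2249 x [-14.1  35.9] y [15.1 33.3 41.1]
[[26.2 40.4]
 [26.5 40.5]
 [26.8 40.8]
 [11.8 41.1]]
wrist -1 1738 x [-13.4  36.6] y [-38.1 -28.7 -14.5]
[[-37.  -23. ]
 [-37.  -22.8]
 [-37.5 -22.6]
 [-36.5 -11.4]]
housing x [44.9 88.3] y [-40.1  46.2]
pad 1231 [29.  30.1 31.2]
side 1 115 x [-13.4  31.9] y [21.3 28.7 41.5]
[[24.6 39.8]
 [23.9 39.9]
 [23.6 39.9]
 [24.5 41.6]]
side -1 130 x [-13.6  37.4] y [-40.4 -33.5 -21.8]
[[-40.8 -25.2]
 [-39.7 -25.5]
 [-39.9 -24.4]
 [-40.1 -21.9]]
housing x [35.5 88.5] y [-43.7  45.8]
pad 17 [30.7 33.  35.2]
scene 1 106 x [-16.   31.7] y [13.7 29.5 38.6]
[[23.5 37.9]
 [23.5 37.9]
 [27.  36.7]
 [11.9 38.5]]
scene -1 133 x [-14.   32.7] y [-40.2 -31.6 -14.9]
[[-37.5 -25.4]
 [-38.9 -25.2]
 [-39.  -25.2]
 [-38.8 -22.7]]
housing x [42.2 84.7] y [-42.4  42.9]
pad 99 [25.5 26.8 29.6]
```

Request:
carry_out:
  moves:
    - {"xyz": [-1,9,0],"twist": 0,"hand": 0.7}
    - {"xyz": [0,9,0],"twist": 0,"hand": 0.7}
    - {"xyz": [0,9,0],"twist": 0,"hand": 0.7}
    - {"xyz": [0,0,12],"twist": 0,"hand": 0.7}
    - {"xyz": [0,0,12],"twist": 0,"hand": 0.7}
    - {"xyz": [0,0,12],"twist": 0,"hand": 0.7}
    - {"xyz": [0,0,12],"twist": 0,"hand": 0.7}
    - {"xyz": [0,0,6],"twist": 0,"hand": 0.7}
    - {"xyz": [0,0,4],"twist": 0,"hand": 0.7}
    - {"xyz": [0,0,3],"twist": 0,"hand": 0.7}
    - {"xyz": [0,0,0],"twist": 0,"hand": 0.7}
    - {"xyz": [0,0,0],"twist": 0,"hand": 0.7}

```text
time: 14.3
ee_pos: [0.5966, -0.2749, 0.0166]
eef_rot: [0.0, 0.771, 0.637, 0.0]
force: [-0.7, -0.7, -1.6]
finger_gap: 0.477
grasp_force: 25.6
```

Request:
carry_out:
  moves:
    - {"xyz": [0,0,0.6],"twist": 0,"hand": 0.7}
    - {"xyz": [0,0,0],"twist": 0,"hand": 0.7}
    - {"xyz": [0,0,0],"twist": 0,"hand": 0.45}
    - {"xyz": [0,0,0],"twist": 0,"hand": 0.25}
    - {"xyz": [0,0,0],"twist": 0,"hand": 0.25}
    - {"xyz": [0,0,0],"twist": 0,"hand": 0.25}
    - {"xyz": [0,0,-8],"twist": 0,"hand": 0.25}
    - {"xyz": [0,0,-15],"twist": 0,"hand": 0.25}
    - {"xyz": [0,0,-20],"twist": 0,"hand": 0.25}
    - {"xyz": [0,0,-20],"twist": 0,"hand": 0.25}
    - {"xyz": [0,0,-20],"twist": 0,"hand": 0.25}
    - {"xyz": [0,0,-10],"twist": 0,"hand": 0.25}
    - {"xyz": [0,-15,0],"twist": 0,"hand": 0.4}
    - {"xyz": [0,-15,0],"twist": 0,"hand": 0.7}
    - {"xyz": [0,-15,0],"twist": 0,"hand": 1}
    - {"xyz": [0,0,0],"twist": 0,"hand": 1}
    - {"xyz": [0,0,0],"twist": 0,"hand": 1}

```text
time: 16.42
ee_pos: [0.5529, -0.2663, 0.1089]
eef_rot: [0.0, 0.771, 0.637, 0.0]
force: [0.6, -0.7, 0.1]
finger_gap: -0.0
grasp_force: 0.0
```

```bash
python3 - <<'E'
from h import *
np.set_printoptions(precision=4,suppress=True)
im=[]
for n in("scene","side","wrist"):
    p=imaging.get_image(n)
    hsv=cv2.cvtColor(p["img"],cv2.COLOR_RGB2HSV)
    for nm,lo,hi in(("yel",(22,140,60),(34,255,255)),("grn",(65,100,60),(90,255,255))):
        k,l,st,c=cv2.connectedComponentsWithStats(cv2.inRange(hsv,lo,hi))
        for i in range(1,k):
            w=cast(p,c[i],.078)
            if st[i,4]>30 and w[1]<-.2: print(n,nm,st[i],w)
    b={"scene":[200,130,420,300],"side":[220,130,440,300],"wrist":[0,0,640,400]}[n]
    im.append(cv2.resize(p["img"][b[1]:b[3],b[0]:b[2],::-1],(400,300)))
cv2.imwrite("pics/r1.png",cv2.vconcat([cv2.hconcat(im[:2]),cv2.hconcat([im[2],im[2]*0])]))
E
```

```text
scene yel [308 177  11   9  73] [ 0.5953 -0.2734  0.078 ]
scene grn [386 204  13  12 120] [ 0.6361 -0.4378  0.078 ]
scene grn [268 223  14  12 123] [ 0.4584 -0.2999  0.078 ]
scene grn [288 233  13  12 116] [ 0.4652 -0.3427  0.078 ]
scene grn [329 252  13  13 135] [ 0.4802 -0.4256  0.078 ]
side yel [325 187  11   6  52] [ 0.5976 -0.2694  0.078 ]
side grn [325 191  11   6  35] [ 0.596  -0.2861  0.078 ]
side grn [261 199  13   9  91] [ 0.4615 -0.3005  0.078 ]
side grn [265 210  12  10 100] [ 0.4689 -0.3419  0.078 ]
side grn [357 234  14  11 123] [ 0.6397 -0.4389  0.078 ]
side grn [273 236  13  11 120] [ 0.4837 -0.4252  0.078 ]
wrist yel [374 217  37  34 961] [ 0.5977 -0.2749  0.078 ]
wrist grn [556 192  12  12 119] [ 0.7064 -0.2714  0.078 ]
wrist grn [371 211  40  33 253] [ 0.5948 -0.2652  0.078 ]
wrist grn [179 280  39  35 946] [ 0.4626 -0.2971  0.078 ]
wrist grn [213 331  23  21 174] [ 0.47   -0.3369  0.078 ]
```

View pics/r1.png

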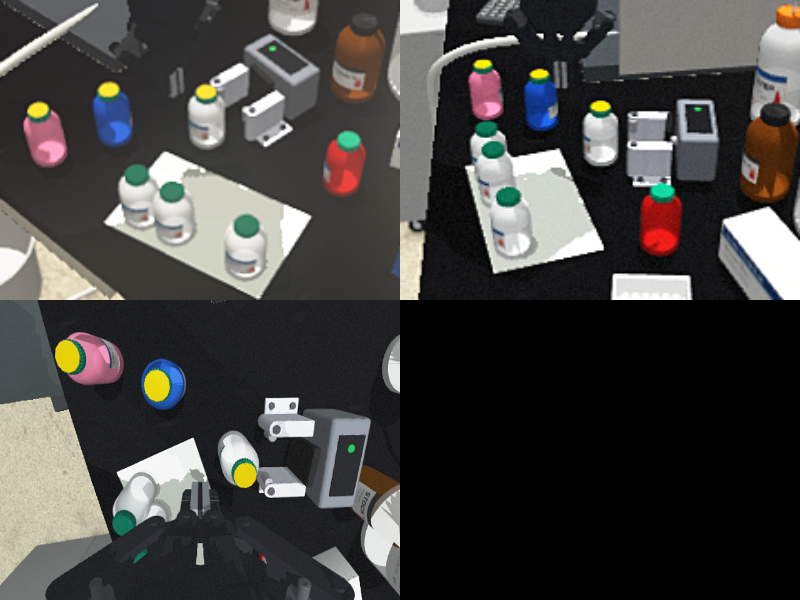

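The bottle stands upright and free in front of the lane: wrist disc (245,475), nest to its right, other bottles unmoved. Check the closed fingers' profile before pushing.

```bash
python3 - <<'E'
from h import *
np.set_printoptions(precision=1,suppress=True)
from scipy.spatial.transform import Rotation
s=readout.read_state();q=s["eef_rot"];R=Rotation.from_quat([q[1],q[2],q[3],q[0]]).as_matrix()
p=imaging.get_image("wrist")
P=np.array([(*(R.T@(cast(p,(u,v))-s["ee_pos"])*1000),u,v) for u in range(150,500,2) for v in range(250,400,2) if 0<p["range_z"][v,u]<.3])
for a in range(-130,10,8):
    m=P[(P[:,2]>=a)&(P[:,2]<a+8)&(abs(P[:,1])<70)&(abs(P[:,0])<30)]
    if len(m): print(a,len(m),"x",m[:,0].min(),m[:,0].max(),"y",m[:,1].min(),m[:,1].max())
E
```

```text
-106 2 x 20.32252696370677 20.484705302194563 y 14.004324178542031 16.516925999624746
-98 716 x 10.033079666442667 20.78754858554764 y -27.63472429170697 28.397383671611003
-90 1675 x 0.29371188738888493 18.831048333739037 y -44.956458335116295 48.27517227380796
-82 1801 x -9.191959172397144 18.256753561305565 y -48.77463686732701 52.17775763174617
-74 1459 x -9.916657812360059 18.224651935003898 y -50.20238612775827 51.453690785795224
-66 934 x -9.607212223770379 16.822727198412455 y -44.39776697504115 45.54517800460595
-58 1180 x -10.870644336937632 14.236598317012339 y -39.02185102382629 39.36340208600648
-50 446 x -11.339070860425737 14.184489535621836 y -32.26274121002217 31.880770092196137
-42 183 x -10.457369409405466 12.652510444222594 y -15.291172440114277 16.312982047557284
-34 131 x 5.947048239035894 11.712588911142143 y -13.204393741367232 13.787589707024878
-26 133 x 6.1146320537808805 11.47183013163129 y -13.259842572563166 13.964115175344471
-18 100 x 6.037406890069622 11.32399987557482 y -12.9938526624716 13.826927811555246
-10 18 x 6.430097110003603 7.529984144217563 y -12.248685539003702 12.409623777101757
```

The linkage splays along tool y and would hit the cap. So turn 90° and push with the slim side, tool -x towards the nest.

Request:
carry_out:
  moves:
    - {"xyz": [0,0,0],"twist": -0.174,"hand": 1}
    - {"xyz": [0,0,0],"twist": -0.174,"hand": 1}
    - {"xyz": [0,0,0],"twist": -0.174,"hand": 1}
    - {"xyz": [0,0,0],"twist": -0.174,"hand": 1}
    - {"xyz": [0,0,0],"twist": -0.174,"hand": 1}
    - {"xyz": [0,0,0],"twist": -0.174,"hand": 1}
    - {"xyz": [0,0,0],"twist": -0.174,"hand": 1}
    - {"xyz": [0,0,0],"twist": -0.174,"hand": 1}
    - {"xyz": [0,0,0],"twist": -0.174,"hand": 1}
    - {"xyz": [0,0,15],"twist": 0,"hand": 1}
    - {"xyz": [0,0,15],"twist": 0,"hand": 1}
    - {"xyz": [0,0,15],"twist": 0,"hand": 1}
    - {"xyz": [0,0,15],"twist": 0,"hand": 1}
    - {"xyz": [0,0,15],"twist": 0,"hand": 1}
    - {"xyz": [0,0,10],"twist": 0,"hand": 1}
    - {"xyz": [0,0,0],"twist": 0,"hand": 1}
    - {"xyz": [0,0,0],"twist": 0,"hand": 1}

```text
time: 18.75
ee_pos: [0.5525, -0.2665, 0.0242]
eef_rot: [0.0, 0.097, 0.995, -0.0]
force: [0.6, -0.6, 0.2]
finger_gap: 0.003
grasp_force: 0.0
```

Request:
carry_out:
  moves:
    - {"xyz": [-4,0,0],"twist": -0.012,"hand": 1}
    - {"xyz": [-4,0,0],"twist": 0,"hand": 1}
    - {"xyz": [-4,0,0],"twist": 0,"hand": 1}
    - {"xyz": [-3,0,0],"twist": 0,"hand": 1}
    - {"xyz": [-3,0,0],"twist": 0,"hand": 1}
    - {"xyz": [-3,0,0],"twist": 0,"hand": 1}
    - {"xyz": [-3,0,0],"twist": 0,"hand": 1}
    - {"xyz": [-3,0,0],"twist": 0,"hand": 1}
    - {"xyz": [-3,0,0],"twist": 0,"hand": 1}
    - {"xyz": [-2,0,0],"twist": 0,"hand": 1}
    - {"xyz": [0,0,0],"twist": 0,"hand": 1}

```text
time: 20.12
ee_pos: [0.584, -0.2722, 0.0237]
eef_rot: [0.0, 0.091, 0.996, -0.0]
force: [0.7, -0.2, -0.1]
finger_gap: -0.002
grasp_force: 0.0
```

```bash
python3 - <<'E'
from h import *
np.set_printoptions(precision=4,suppress=True)
s=readout.read_state();print(s["time"],np.array(s["ee_pos"]),np.array(s["eef_rot"]))
im=[]
for n in("scene","side"):
    p=imaging.get_image(n)
    hsv=cv2.cvtColor(p["img"],cv2.COLOR_RGB2HSV)
    k,l,st,c=cv2.connectedComponentsWithStats(cv2.inRange(hsv,(22,140,60),(34,255,255)))
    for i in range(1,k):
        w=cast(p,c[i],.078)
        if st[i,4]>15 and w[1]<-.2: print(n,st[i],w)
    b={"scene":[250,110,410,230],"side":[280,130,440,250]}[n]
    im.append(cv2.resize(p["img"][b[1]:b[3],b[0]:b[2],::-1],(400,300),interpolation=cv2.INTER_CUBIC))
cv2.imwrite("pics/p1.png",cv2.hconcat(im))
E
```

```text
20.125 [ 0.584  -0.2722  0.0237] [ 0.0002  0.0907  0.9959 -0.0001]
side [333 187  11   6  53] [ 0.6161 -0.2713  0.078 ]
```

View pics/p1.png

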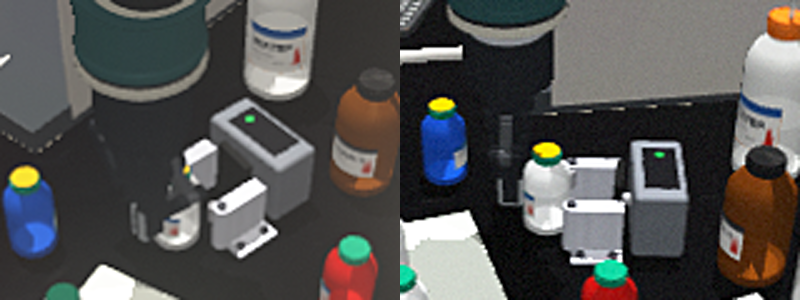

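The bottle is upright at the lane mouth, cap at (547,152) in the right half. Push past the rollers.

Request:
carry_out:
  moves:
    - {"xyz": [-2,0,0],"twist": 0,"hand": 1}
    - {"xyz": [-2,0,0],"twist": 0,"hand": 1}
    - {"xyz": [-2,0,0],"twist": 0,"hand": 1}
    - {"xyz": [-2,0,0],"twist": 0,"hand": 1}
    - {"xyz": [-2,0,0],"twist": 0,"hand": 1}
    - {"xyz": [-2,0,0],"twist": 0,"hand": 1}

```text
time: 20.98
ee_pos: [0.5945, -0.2749, 0.0237]
eef_rot: [-0.001, 0.091, 0.996, -0.0]
force: [-10.6, 0.1, 8.1]
finger_gap: -0.0
grasp_force: 4.9
```

Request:
carry_out:
  moves:
    - {"xyz": [-1.5,0,0],"twist": 0,"hand": 1}
    - {"xyz": [-1.5,0,0],"twist": 0,"hand": 1}
    - {"xyz": [-1.5,0,0],"twist": 0,"hand": 1}

```text
time: 21.35
ee_pos: [0.5993, -0.2757, 0.0237]
eef_rot: [-0.001, 0.091, 0.996, -0.0]
force: [-6.5, -1.8, 3.4]
finger_gap: -0.004
grasp_force: 3.1
```

Request:
carry_out:
  moves:
    - {"xyz": [-1.5,0,0],"twist": 0,"hand": 1}
    - {"xyz": [-1.5,0,0],"twist": 0,"hand": 1}
    - {"xyz": [-1.5,0,0],"twist": 0,"hand": 1}

```text
time: 21.72
ee_pos: [0.6039, -0.2765, 0.0237]
eef_rot: [-0.0, 0.091, 0.996, -0.0]
force: [-5.1, -0.7, 2.5]
finger_gap: -0.004
grasp_force: 2.5
```

```bash
cat > c.py <<'E'
from h import *
np.set_printoptions(precision=4,suppress=True)
s=readout.read_state();print(s["time"],np.array(s["ee_pos"]),np.array(s["force"]))
p=imaging.get_image("side")
hsv=cv2.cvtColor(p["img"],cv2.COLOR_RGB2HSV)
k,l,st,c=cv2.connectedComponentsWithStats(cv2.inRange(hsv,(22,140,60),(34,255,255)))
for i in range(1,k):
    w=cast(p,c[i],.0785)
    if st[i,4]>15 and w[1]<-.2: print(c[i],st[i],w)
for r in finder.silhouettes("bottle_marked_mid",p):
    ys,xs=np.nonzero(r["region"])
    if abs(xs.mean()-345)<25: print(r["confidence"],r["box"],[(int(y),xs[ys==y].min(),xs[ys==y].max()) for y in range(ys.min(),ys.max()+1,5)])
E
python3 c.py
```

```text
21.725 [ 0.6039 -0.2765  0.0237] [-5.1232 -0.7245  2.4887]
[347.7925 189.717 ] [343 187  11   6  53] [ 0.6361 -0.2758  0.0785]
0.55 [339.6, 187.3, 356.3, 220.3] [(187, np.int64(345), np.int64(350)), (192, np.int64(342), np.int64(354)), (197, np.int64(340), np.int64(357)), (202, np.int64(339), np.int64(358)), (207, np.int64(339), np.int64(358)), (212, np.int64(339), np.int64(345)), (217, np.int64(339), np.int64(344)), (222, np.int64(341), np.int64(344))]
```

Request:
carry_out:
  moves:
    - {"xyz": [-1,0,0],"twist": 0,"hand": 1}
    - {"xyz": [-1,0,0],"twist": 0,"hand": 1}
    - {"xyz": [-1,0,0],"twist": 0,"hand": 1}
    - {"xyz": [-1,0,0],"twist": 0,"hand": 1}

```text
time: 22.32
ee_pos: [0.6083, -0.2767, 0.0237]
eef_rot: [-0.0, 0.091, 0.996, -0.0]
force: [-2.9, -1.4, -0.5]
finger_gap: -0.004
grasp_force: 1.5
```

Request:
carry_out:
  moves:
    - {"xyz": [-1,0,0],"twist": 0,"hand": 1}
    - {"xyz": [-1,0,0],"twist": 0,"hand": 1}
    - {"xyz": [-1,0,0],"twist": 0,"hand": 1}
    - {"xyz": [-1,0,0],"twist": 0,"hand": 1}

```text
time: 22.82
ee_pos: [0.6126, -0.2773, 0.0238]
eef_rot: [0.0, 0.091, 0.996, 0.0]
force: [-1.8, -1.4, 0.3]
finger_gap: 0.001
grasp_force: 0.5
```

Request:
carry_out:
  moves:
    - {"xyz": [-0.8,0,0],"twist": 0,"hand": 1}
    - {"xyz": [-0.8,0,0],"twist": 0,"hand": 1}
    - {"xyz": [0,0,0],"twist": 0,"hand": 1}

```text
time: 23.2
ee_pos: [0.6139, -0.2776, 0.0238]
eef_rot: [0.0, 0.091, 0.996, -0.0]
force: [0.2, -0.2, 0.2]
finger_gap: -0.001
grasp_force: 0.3
```

Request:
carry_out:
  moves:
    - {"xyz": [-0.8,0,0],"twist": 0,"hand": 1}
    - {"xyz": [-0.8,0,0],"twist": 0,"hand": 1}
    - {"xyz": [0,0,0],"twist": 0,"hand": 1}

```text
time: 23.58
ee_pos: [0.6155, -0.278, 0.0237]
eef_rot: [0.0, 0.091, 0.996, -0.0]
force: [-0.8, 0.4, 0.1]
finger_gap: -0.003
grasp_force: 0.4
```

Request:
carry_out:
  moves:
    - {"xyz": [-0.7,0,0],"twist": 0,"hand": 1}
    - {"xyz": [0,0,0],"twist": 0,"hand": 1}

```text
time: 23.82
ee_pos: [0.6161, -0.2782, 0.0238]
eef_rot: [0.0, 0.091, 0.996, -0.0]
force: [-1.1, 0.2, -0.4]
finger_gap: -0.0
grasp_force: 0.5
```

Request:
carry_out:
  moves:
    - {"xyz": [-0.7,0,0],"twist": 0,"hand": 1}
    - {"xyz": [-0.7,0,0],"twist": 0,"hand": 1}
    - {"xyz": [0,0,0],"twist": 0,"hand": 1}

```text
time: 24.2
ee_pos: [0.6175, -0.2783, 0.0237]
eef_rot: [0.0, 0.091, 0.996, -0.0]
force: [-0.5, 0.1, 0.1]
finger_gap: 0.002
grasp_force: 0.4
```

Request:
carry_out:
  moves:
    - {"xyz": [-0.7,0,0],"twist": 0,"hand": 1}
    - {"xyz": [0,0,0],"twist": 0,"hand": 1}

```text
time: 24.45
ee_pos: [0.6182, -0.2785, 0.0238]
eef_rot: [0.0, 0.091, 0.996, -0.0]
force: [-0.8, -0.1, -0.6]
finger_gap: -0.001
grasp_force: 0.5
```

Request:
carry_out:
  moves:
    - {"xyz": [-0.7,0,0],"twist": 0,"hand": 1}
    - {"xyz": [0,0,0],"twist": 0,"hand": 1}

```text
time: 24.7
ee_pos: [0.6189, -0.2786, 0.0238]
eef_rot: [0.0, 0.091, 0.996, -0.0]
force: [-1.0, -0.4, 0.7]
finger_gap: -0.005
grasp_force: 0.5
```

Request:
carry_out:
  moves:
    - {"xyz": [-0.7,0,0],"twist": 0,"hand": 1}
    - {"xyz": [0,0,0],"twist": 0,"hand": 1}

```text
time: 24.95
ee_pos: [0.6196, -0.2788, 0.0238]
eef_rot: [0.0, 0.091, 0.996, -0.0]
force: [-1.2, -0.2, -0.4]
finger_gap: -0.0
grasp_force: 0.5
```

Request:
carry_out:
  moves:
    - {"xyz": [-0.7,0,0],"twist": 0,"hand": 1}
    - {"xyz": [0,0,0],"twist": 0,"hand": 1}

```text
time: 25.2
ee_pos: [0.6203, -0.2789, 0.0238]
eef_rot: [0.0, 0.091, 0.996, -0.0]
force: [-0.8, -0.1, 0.3]
finger_gap: -0.002
grasp_force: 0.5
```

Request:
carry_out:
  moves:
    - {"xyz": [-0.7,0,0],"twist": 0,"hand": 1}
    - {"xyz": [0,0,0],"twist": 0,"hand": 1}

```text
time: 25.45
ee_pos: [0.621, -0.279, 0.0237]
eef_rot: [0.0, 0.091, 0.996, -0.0]
force: [-1.3, -0.5, 0.4]
finger_gap: -0.001
grasp_force: 0.5
```

Request:
carry_out:
  moves:
    - {"xyz": [-0.7,0,0],"twist": 0,"hand": 1}
    - {"xyz": [0,0,0],"twist": 0,"hand": 1}

```text
time: 25.7
ee_pos: [0.6217, -0.2792, 0.0238]
eef_rot: [0.0, 0.091, 0.996, -0.0]
force: [-1.6, 0.2, 0.3]
finger_gap: 0.002
grasp_force: 0.5
```

Request:
carry_out:
  moves:
    - {"xyz": [-0.7,0,0],"twist": 0,"hand": 1}
    - {"xyz": [0,0,0],"twist": 0,"hand": 1}

```text
time: 25.95
ee_pos: [0.6223, -0.2792, 0.0237]
eef_rot: [0.0, 0.091, 0.996, -0.0]
force: [-0.8, -0.8, 0.8]
finger_gap: -0.001
grasp_force: 0.5
```

Request:
carry_out:
  moves:
    - {"xyz": [-0.7,0,0],"twist": 0,"hand": 1}
    - {"xyz": [0,0,0],"twist": 0,"hand": 1}

```text
time: 26.2
ee_pos: [0.6225, -0.2793, 0.0236]
eef_rot: [-0.001, 0.091, 0.996, 0.0]
force: [-5.8, 1.9, 1.7]
finger_gap: -0.0
grasp_force: 2.6
```

The pad is felt. Add about 5 N.

Request:
carry_out:
  moves:
    - {"xyz": [-0.4,0,0],"twist": 0,"hand": 1}
    - {"xyz": [0,0,0],"twist": 0,"hand": 1}

```text
time: 26.45
ee_pos: [0.6225, -0.2794, 0.0236]
eef_rot: [-0.001, 0.091, 0.996, 0.0]
force: [-7.7, 2.0, 4.2]
finger_gap: -0.003
grasp_force: 4.2
```

Request:
carry_out:
  moves:
    - {"xyz": [-0.4,0,0],"twist": 0,"hand": 1}
    - {"xyz": [0,0,0],"twist": 0,"hand": 1}
    - {"xyz": [0,0,0],"twist": 0,"hand": 1}

```text
time: 26.82
ee_pos: [0.6225, -0.2794, 0.0236]
eef_rot: [-0.001, 0.091, 0.996, 0.0]
force: [-11.6, 3.3, 7.0]
finger_gap: 0.002
grasp_force: 5.7
```

Request:
carry_out:
  moves:
    - {"xyz": [0,0,0],"twist": 0,"hand": 1}
    - {"xyz": [0,0,0],"twist": 0,"hand": 1}
    - {"xyz": [0,0,0],"twist": 0,"hand": 1}
    - {"xyz": [0,0,0],"twist": 0,"hand": 1}

```text
time: 27.32
ee_pos: [0.6225, -0.2794, 0.0236]
eef_rot: [-0.001, 0.091, 0.996, 0.0]
force: [-11.0, 2.6, 7.5]
finger_gap: 0.001
grasp_force: 5.7
```

```bash
python3 c.py
```

```text
27.325 [ 0.6225 -0.2794  0.0236] [-11.018    2.5521   7.5197]
[356.4423 190.3846] [351 188  11   6  52] [ 0.6542 -0.2808  0.0785]
0.62 [345.2, 187.6, 365.5, 211.6] [(188, np.int64(354), np.int64(359)), (193, np.int64(351), np.int64(362)), (198, np.int64(349), np.int64(365)), (203, np.int64(348), np.int64(365)), (208, np.int64(347), np.int64(365))]
```

Request:
carry_out:
  moves:
    - {"xyz": [-0.15,0,0],"twist": 0,"hand": 1}
    - {"xyz": [0,0,0],"twist": 0,"hand": 1}
    - {"xyz": [0,0,0],"twist": 0,"hand": 1}
    - {"xyz": [0,0,0],"twist": 0,"hand": 1}
    - {"xyz": [0,0,0],"twist": 0,"hand": 1}
    - {"xyz": [0,0,0],"twist": 0,"hand": 1}

```text
time: 28.18
ee_pos: [0.6225, -0.2794, 0.0236]
eef_rot: [-0.001, 0.091, 0.996, 0.0]
force: [-12.5, 3.4, 8.1]
finger_gap: 0.006
grasp_force: 6.3
```

Request:
carry_out:
  moves:
    - {"xyz": [0.5,0,0],"twist": 0,"hand": 1}
    - {"xyz": [0.5,0,0],"twist": 0,"hand": 1}
    - {"xyz": [1,0,0],"twist": 0,"hand": 1}
    - {"xyz": [4,0,0],"twist": 0,"hand": 1}
    - {"xyz": [10,0,0],"twist": 0,"hand": 1}
    - {"xyz": [15,0,0],"twist": 0,"hand": 1}
    - {"xyz": [15,0,0],"twist": 0,"hand": 1}
    - {"xyz": [0,0,-30],"twist": 0,"hand": 1}
    - {"xyz": [0,0,-40],"twist": 0,"hand": 1}
    - {"xyz": [0,0,-40],"twist": 0,"hand": 1}
    - {"xyz": [0,0,0],"twist": 0,"hand": 1}
    - {"xyz": [0,0,0],"twist": 0,"hand": 1}

```text
time: 29.68
ee_pos: [0.5782, -0.2709, 0.1333]
eef_rot: [-0.0, 0.091, 0.996, 0.0]
force: [-0.2, 0.8, -0.6]
finger_gap: -0.003
grasp_force: 0.0
```

```bash
python3 c.py; python3 - <<'E'
from h import *
im=[]
for n,b in(("scene",[240,110,400,290]),("side",[230,130,410,290]),("wrist",[0,0,640,400])):
    p=imaging.get_image(n); im.append(cv2.resize(p["img"][b[1]:b[3],b[0]:b[2],::-1],(400,300),interpolation=cv2.INTER_CUBIC))
    hsv=cv2.cvtColor(p["img"],cv2.COLOR_RGB2HSV)
    k,l,st,c=cv2.connectedComponentsWithStats(cv2.inRange(hsv,(65,100,60),(90,255,255)))
    for i in range(1,k):
        w=cast(p,c[i],.078)
        if st[i,4]>60 and w[1]<-.2 and n!="wrist": print(n,w)
cv2.imwrite("pics/f1.png",cv2.vconcat([cv2.hconcat(im[:2]),cv2.hconcat([im[2],im[2]*0])]))
E
```

```text
29.675 [ 0.5782 -0.2709  0.1333] [-0.2297  0.834  -0.5951]
[356.1887 190.3774] [351 188  11   6  53] [ 0.6537 -0.2807  0.0785]
0.71 [345.3, 189.1, 366.8, 210.7] [(188, np.int64(354), np.int64(359)), (193, np.int64(351), np.int64(362)), (198, np.int64(347), np.int64(365)), (203, np.int64(346), np.int64(365)), (208, np.int64(346), np.int64(365))]
scene [ 0.63605535 -0.43779769  0.078     ]
scene [ 0.45847401 -0.2994136   0.078     ]
scene [ 0.46511098 -0.3426629   0.078     ]
scene [ 0.48016116 -0.42557739  0.078     ]
side [ 0.46167566 -0.29957097  0.078     ]
side [ 0.46894281 -0.34186296  0.078     ]
side [ 0.6397358  -0.43894924  0.078     ]
side [ 0.48371056 -0.42522747  0.078     ]
```

View pics/f1.png

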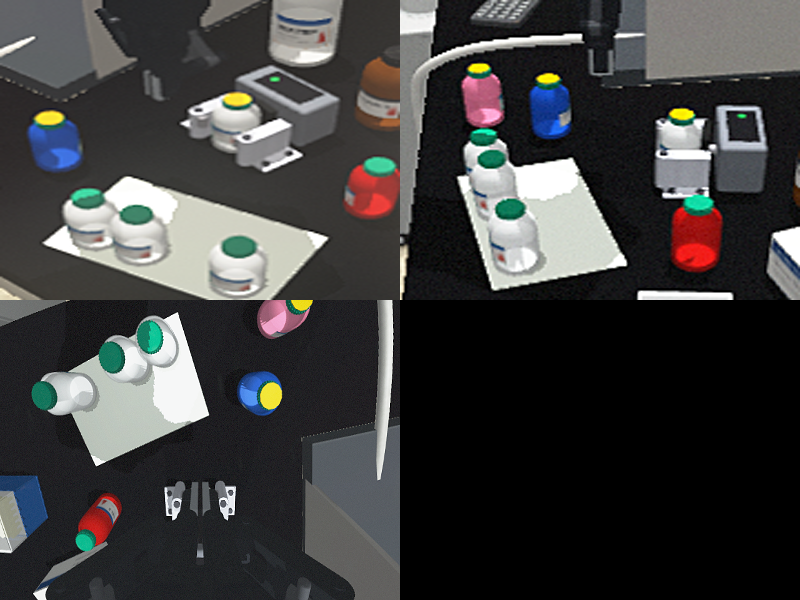

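The bottle stands upright in the nest, with its cap at (237,100) in the scene crop. It is released and touching the pad, and the other three bottles are unmoved. Handing in.

```bash
python3 -c "
from bench import ticket
print(ticket.sign_off())"
```

```text
the job is handed in; nothing more can be done
None
```

I slid the marked bottle about 45 mm straight out of the row and pushed it past the rollers to the pad. I pressed it there at about 11–13 N measured at the wrist for over a second, which is slightly above the 10 N asked, and left it upright and released. The last images show the other three bottles unmoved; the job is handed in at about 30 s of the 72 s allowed, and no verdict was returned.

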